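Zero the field probe and hold it over the bar magnet

ROBOT

A 6-joint arm with a two-finger parallel gripper is mounted at the origin on the work surface. World frame = base frame: x ahead of the robot, y to its left, z up, the work surface at z = 0. Lengths are in m, angles in degrees, forces in N, time in s.
With the tool pointing down it reaches from about 0.4 to 0.825 m from the base axis. Payload 7 kg.
Tool frame: the origin (TCP) lies midway between the tips of the shut fingers; the grasp point (between the pads) lies 19 mm behind it; z points along the fingers, y is the direction in which the jaws open and shut (so a half turn about z gives the same grasp; the last joint's range is limited). The gripper opens to 88 mm and grips with 3 to 60 N. Pads are 19 mm wide; open, the fingers measure 130 mm over their backs; the gripper's body (78 mm by 193 mm) begins 47 mm behind the grasp point.
Start: joints at [-52.477, 20.546, 0.682, 0, -70.136, -16.507], TCP at [0.242, -0.63, 0.227] pointing down, gripper open.
Joint ranges: [-176.03, 176.03], [-82.01, 121.73], [-58.28, 71.71], [-173.87, 95.51], [-174.79, -0.11], [-173.66, 173.66]. Speed limits (degrees/s): [136.94, 136.94, 172.46, 180, 180, 180].

INTERFACE

Orientations are given as a 3x3 rotation matrix whose columns are the frame's x, y, z axes.
In Python, from rig import robot gives the robot as it stands. Calls block until the motion is done:
- robot.goto(position, orientation): joint-space move of the TCP to a pose.
- robot.servo_line(position, ori=None, speed=0.15): straight line of the TCP; ori=None keeps the orientation; speed is the mean speed in m/s.
- robot.movej(angles): joint-space move.
- robot.move_gripper(opening): opening from 0.0 (shut) to 1.0 (fully open); the grip force is fixed at half the most; returns when the fingers have stopped.
- robot.dwell(seconds).
- robot.ik(position, orientation): joint angles nearest the present ones, or None.
- robot.grab_frame(name): name is "scene" or "top"; returns (picture, depth): 384x512x3 uint8, red, green, blue; 384x512 float32, m along the optical axis (not along the pixel's ray), 0 where there is no reading.
- robot.camera_info(name): a dict with "vfov" (degrees; the focal length in pixels is half the picture's height over the tangent of half this angle, whatever the lens; pixels are square), "cx", "cy" (the principal point, pixels), "view" (4x4, takes a point from world to camera coordinates). Camera axes: x right, y down, z forward; pixel columns grow to the right and rows downward; lengths in m; the calibration is good to about 2 mm. A picture is of the moment at which its call begins. camera_info takes no time and is no camera call.
A pose or a line that the arm cannot do raises robot.Unreachable and nothing moves.
- robot.job_done(): hands the job in, once; it reports no verdict.
Readings, each from a call of its own:
- robot.read_t(): time.
- robot.read_qpos(): joint angles.
- robot.read_qvel(): joint speeds.
- robot.read_effort(): joint torques, N m.
- robot.read_position(): TCP position.
- robot.read_tcp_rot(): TCP orientation.
- robot.read_force(): force on the tool from outside, world axes, zero at the start.
- robot.read_ft_torque(): the same for the moment, N m.
- robot.read_grip_width(): opening from 0.0 (shut) to 1.0 (fully open).
Only numpy, scipy, OpenCV 4.12 (cv2) and the standard library are available. Lean on these libraries where they do the work, as an engineer would, in place of code of your own. Each camera call takes 0.05 s, during which the arm holds its last target. There are 200 camera calls.

TASK

Take the hand-held magnetic field probe out of its stand and push its thin rod all the way down into the narrow bore of the upright zero chamber. Then draw it out, carry it over the top of the row of standing arm pillars without touching them, and finish still holding it upright with its tip hovering about 6 mm above the middle of the bar-shaped magnet (not the round one), the handle's long side in line with the bar, never touching the magnet or its block. Do not let go at the end, and leave the other things on the bench where they are.

Things in the scene. Friction and masses are not known exactly. Their poses are not given: they have to be found in the camera images.
- probe_handle (a point): Centre of the probe's handle, a black plastic block 34 (x) x 20 (y) x 60 (z) mm, the part to grip, across its 20 mm width. A steel rod 6 mm thick and 80 mm long sticks out below it; x is the handle's long horizontal side, z points up from tip to handle. At the start the probe stands upright in the stand, the handle's underside resting on the stand's top. Loose, about 90 g.
- probe_tip (a point): The lower end of the probe's rod (slightly tapered), 110 mm straight below the handle's centre (-z of the probe); same axes as the handle.
- probe: The probe as a whole: the same point and axes as its tip.
- stand: Origin at the centre of the underside of the probe's stand: an aluminium block 50 x 50 x 90 mm high, fixed to the bench, with an upright round hole about 10 mm wide and 85 mm deep in the middle of its top.
- chamber: Origin at the centre of the underside of the zero chamber, fixed to the bench: a dark steel tube 28 mm across and 75 mm high on a round foot 56 mm across and 10 mm thick.
- chamber_mouth (a point): Centre of the open top of the zero chamber's bore, 75 mm above the bench. The bore is upright, round, 10 mm wide and 63 mm deep with a closed bottom, so the rod's last 17 mm stay outside when its tip is on the bottom.
- row: Origin at the centre of the underside of the row, fixed to the bench: an aluminium rail 320 (x) x 36 (y) x 30 (z) mm with small lever clamps on its -y side (12 mm out) and six thin dark arm pillars along its x axis, their tops 145 mm above the bench. It stands between the probe's side and the magnets' side; its x runs lengthwise, y across.
- bar_block: Origin at the centre of the underside of the target's aluminium block, 60 (x) x 44 (y) x 40 (z) mm, fixed to the bench, with a dark bar-shaped magnet 36 (x) x 10 (y) x 10 (z) mm on the middle of its top.
- bar_top (a point): Centre of the bar magnet's top face, 50 mm above the bench: the target. x along the bar's 36 mm length, y across, z up.
- round_block: Bystander, loose: a like aluminium block 60 x 44 x 40 mm, but with a round magnet 20 mm wide and 10 mm high on top. Origin at the centre of its underside.
- weight: Bystander, loose: a dark steel ring-shaped counterweight 40 mm wide with a 14 mm hole, 24 mm high, lying flat. Origin at the centre of its underside.
- driver: Bystander, loose: a screwdriver about 170 mm long lying on the bench beyond the stand and chamber.
- tray: Bystander, loose: an open grey tray 90 x 130 x 28 mm with one divider, beyond the magnets. Origin at the centre of its underside.
Things that resemble listed ones, but are neither listed nor needed, are in the scene too. What is shaped like the chamber but blue or pink is not meant.

How it is judged (in metres and radians):
On the way, in this order (a step that is already met when the one before it is completed fails the run):
1. the probe's rod is all the way down in the zero chamber: its tip within 6 mm of the bottom of the bore (z of probe_tip in the frame of chamber below 0.018 m and horizontal distance between probe_tip and chamber_mouth below 0.006 m and angle between probe's own z axis and vertical below 0.12 rad), for 0.2 s.
2. the probe passes over the row, its tip higher than the pillars (height (world z) of probe_tip above 0.145 m and y of probe_tip in the frame of row between -0.06 and 0.06 m and x of probe_tip in the frame of row between -0.2 and 0.2 m), for 0.04 s.
At the end, for the whole second after the job is handed in: The probe is held still in the fingers and touches nothing else; its tip is 2 to 12 mm above the bar magnet's top face and within 5 mm of its middle sideways, the probe within 5 degrees of upright and the handle's long side within 8 degrees of the bar's length (z of probe_tip in the frame of bar_top between 0.002 and 0.012 m and horizontal distance between probe_tip and bar_top below 0.005 m and angle between probe's own z axis and vertical below 0.09 rad and angle between the x axis of probe and the x axis of bar_block, either way round below 0.14 rad and contact force between probe and the fingers above 1 N and contact force between probe and bar_block below 0.05 N and contact force between probe and row below 0.05 N and contact force between probe and stand below 0.05 N and contact force between probe and chamber below 0.05 N and contact force between probe and round_block below 0.05 N and contact force between probe and weight below 0.05 N and contact force between bar_block and anything else below 0.05 N and linear speed of probe below 0.01 m/s); the arm keeps its last pose, push and grip.
It fails at once if the row of pillars is touched (contact force between row and anything else above 0.5 N).
It fails at once if the bar magnet or its block is touched (contact force between bar_block and anything else above 0.3 N).
It fails at once if a bystander (block with the round magnet, counterweight, screwdriver or tray) is moved by more than 15 mm (distance of any of round_block, weight, driver, tray from where it was at the start of the episode above 0.015 m).
It also fails if it takes over 67 s, if anything falls off the work surface, if the arm or the gripper's body presses on something with over 40 N, if the wrist force passes 120 N, or if a joint passes its speed limit or range.

## Working session

There is one attempt and no reset: what is moved stays moved. The work goes in short steps, each a Python script; the robot and the scene stay as the last script left them, time stands still between calls to the robot, and variables do not carry over. Pictures are saved under pics/ and viewed, about 8 in all and at most 12, crops included, and the job is handed in when it is done.

```bash
mkdir -p pics; ls
python3 - <<'E'
from rig import robot
import cv2,numpy as np
for n in("scene","top"):
    p,d=robot.grab_frame(n); i=robot.camera_info(n)
    np.savez(f"{n}0.npz",p=p,d=d,**i); print(n,i)
    cv2.imwrite(f"pics/{n}0.png",cv2.resize(p[:,:,::-1],(800,600),interpolation=cv2.INTER_CUBIC))
print(robot.read_t())
E
```

```text
pics
scene {'vfov': 43.06429420504204, 'cx': 250.11248761390547, 'cy': 187.8177539516815, 'view': array([[ 0.86152838,  0.50755881, -0.01236519, -0.46688363],
       [ 0.35065606, -0.61246208, -0.70847055, -0.09396916],
       [-0.36716368,  0.60603156, -0.70563204,  1.48488472],
       [ 0.        ,  0.        ,  0.        ,  1.        ]])}
top {'vfov': 42.466724097973206, 'cx': 259.95673515600623, 'cy': 186.4039445909116, 'view': array([[-4.21099968e-03, -9.99510183e-01,  3.10106721e-02,
        -6.58318301e-03],
       [-9.91327882e-01,  9.93665896e-05, -1.31411646e-01,
         5.57215677e-01],
       [ 1.31344197e-01, -3.12951183e-02, -9.90842731e-01,
         1.09711034e+00],
       [ 0.00000000e+00,  0.00000000e+00,  0.00000000e+00,
         1.00000000e+00]])}
0.1
```

View pics/scene0.png

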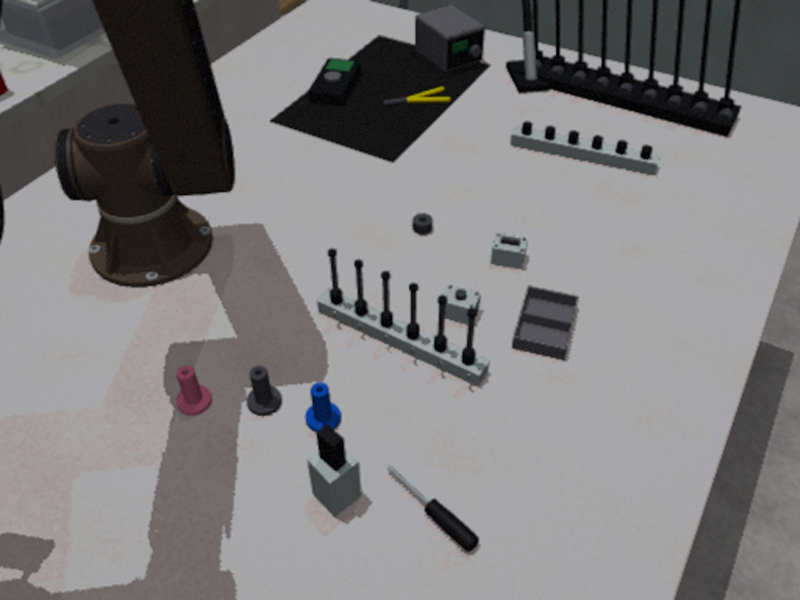

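View pics/top0.png

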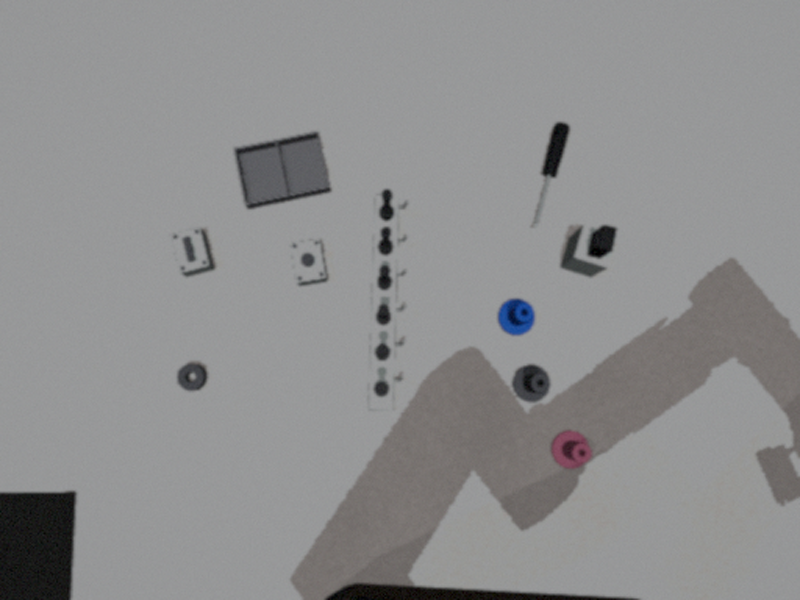

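The scene view (800×600) shows the probe in its stand at (333,465), the dark chamber at (262,388), the row from (320,305) to (485,372), and the bar block at (510,248). In the top view the handle is at (602,240), the chamber mouth at (540,382), the bar at (190,250), and the row from (384,195) to (380,408). Next I'll measure these from enlarged crops and the depth.

```bash
cat > h.py <<'E'
import numpy as np,cv2
def cam(i):
    f=192/np.tan(np.radians(float(i['vfov'])/2)); return f,float(i['cx']),float(i['cy']),np.array(i['view'])
def onplane(i,u,v,z):
    f,cx,cy,V=cam(i); R,t=V[:3,:3],V[:3,3]
    o=-R.T@t; d=R.T@np.array([(u-cx)/f,(v-cy)/f,1]); return o+d*(z-o[2])/d[2]
def cloud(i,d):
    f,cx,cy,V=cam(i); v,u=np.mgrid[:384,:512]
    P=np.stack([(u-cx)/f*d,(v-cy)/f*d,d],-1)-V[:3,3]; P=P@V[:3,:3]; P[d==0]=np.nan; return P
def proj(i,p):
    f,cx,cy,V=cam(i); q=V[:3,:3]@np.array(p)+V[:3,3]; return np.array([cx+f*q[0]/q[2],cy+f*q[1]/q[2]])
E
python3 - <<'E'
from h import *
T=np.load("top0.npz");S=np.load("scene0.npz")
k=1.5625
def crop(D,u,v,n=25,s=10):
    u,v=int(u/k),int(v/k); c=D['p'][v-n:v+n,u-n:u+n,::-1]
    c=cv2.resize(c,None,fx=s/2*1.06,fy=s/2*1.06,interpolation=cv2.INTER_CUBIC)
    return c,(u-n,v-n)
rows=[];
for D,n in((T,'top'),(S,'scene')):
    r=[]
    for (u,v) in ([(600,245),(535,382),(190,250)] if n=='top' else [(333,455),(262,388),(510,248)]):
        c,o=crop(D,u,v); print(n,o); r.append(c)
    rows.append(np.hstack(r))
cv2.imwrite("pics/crops.png",np.vstack(rows))
for D,n in((T,'top'),(S,'scene')):
    P=cloud(D,D['d'])
    def sel(c,r,lo,hi):
        m=(np.hypot(P[...,0]-c[0],P[...,1]-c[1])<r)&(P[...,2]>lo)&(P[...,2]<hi); Q=P[m]
        if len(Q)<4: print(len(Q));return
        R=cv2.minAreaRect(Q[:,:2].astype(np.float32)*1000)
        print(n,len(Q),'mean',Q.mean(0).round(4),'rect',np.round(R[0],1),np.round(R[1],1),round(R[2],1),'zmed',np.median(Q[:,2]).round(4))
    g=lambda u,v,z:onplane(T,u/k,v/k,z)[:2]
    print('handle');sel(g(602,240,.15),.04,.143,.16)
    print('stand');sel(g(602,240,.15),.05,.08,.098)
    print('chamber');sel(g(540,382,.075),.03,.065,.085)
    print('foot');sel(g(531,383,.01),.05,.004,.03)
    print('barblk');sel(g(190,250,.045),.05,.03,.06)
    print('bar');sel(g(190,250,.045),.05,.046,.06)
    print('rail');sel(g(382,300,.03),.19,.022,.04)
    print('pillar');sel(g(382,300,.145),.22,.13,.16)
E
```

```text
top (359, 131)
top (317, 219)
top (96, 135)
scene (188, 266)
scene (142, 223)
scene (301, 133)
handle
top 166 mean [ 0.6145 -0.2723  0.1502] rect [ 615.2 -272.8] [20.3 34.6] 78.1 zmed 0.1504
stand
top 309 mean [ 0.6113 -0.2651  0.0902] rect [ 615.4 -273.8] [51.3 52.6] 73.2 zmed 0.0904
chamber
top 118 mean [ 0.4233 -0.1919  0.0749] rect [ 423.6 -192.4] [27.3 24.1] 89.7 zmed 0.0752
foot
top 342 mean [ 0.4223 -0.187   0.01  ] rect [ 424.3 -192.4] [90.7 92.1] 19.8 zmed 0.0099
barblk
top 527 mean [0.6172 0.309  0.0421] rect [617.6 310.4] [61. 45.] 15.7 zmed 0.0413
bar
top 79 mean [0.6178 0.3093 0.0506] rect [612.7 304.9] [26.6 47.9] 89.6 zmed 0.0507
rail
top 1810 mean [0.5406 0.0363 0.0314] rect [574.3  31.7] [321.7 251. ] 36.9 zmed 0.0309
pillar
top 256 mean [0.546  0.0267 0.1456] rect [545.   26.9] [ 14.5 273.7] 88.4 zmed 0.1456
handle
scene 159 mean [ 0.6149 -0.276   0.1496] rect [ 613.3 -274.8] [20.  35.4] 77.8 zmed 0.1499
stand
scene 349 mean [ 0.6188 -0.2835  0.0897] rect [ 613.8 -274.8] [50.6 51.5] 72.0 zmed 0.0903
chamber
scene 110 mean [ 0.4237 -0.195   0.0731] rect [ 423.2 -194.5] [26.7 26. ] 37.1 zmed 0.0741
foot
scene 295 mean [ 0.4289 -0.1988  0.0114] rect [ 431.1 -197.2] [91.6 70.7] 48.6 zmed 0.0104
barblk
scene 259 mean [0.6198 0.3032 0.0414] rect [618.  309.6] [59.9 53.5] 15.1 zmed 0.041
bar
scene 44 mean [0.6183 0.3085 0.0497] rect [619.1 309.4] [35.  13.3] 25.7 zmed 0.0501
rail
scene 1344 mean [0.5611 0.0313 0.0306] rect [551.1  80.1] [171.5 330.8] 87.7 zmed 0.0304
pillar
scene 230 mean [0.5489 0.0243 0.1423] rect [543.7  25.2] [ 19.3 274.5] 88.5 zmed 0.1437
```

View pics/crops.png

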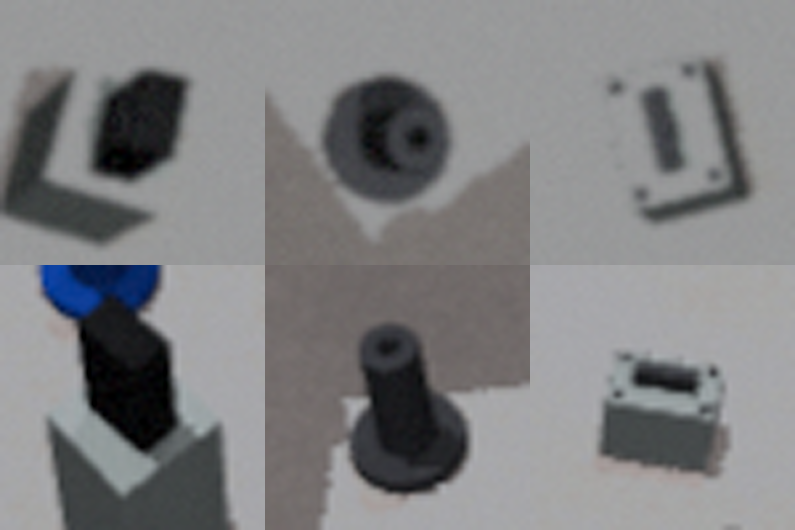

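Both cameras agree to within about 2 mm. Handle (0.614,-0.274), long side ≈ -12°; chamber (0.423,-0.1935); bar block (0.618,0.310), long side ≈ +15°; the row is at x≈0.545, y≈0.03 and runs along world x. The crops confirm the orientations. I'll grasp now.

```bash
cat >> h.py <<'E'
def Rt(deg): # handle long side along deg -> tool y at deg+90, z down
    a=np.radians(deg+90); y=np.array([np.cos(a),np.sin(a),0]); z=np.array([0,0,-1.]); return np.stack([np.cross(y,z),y,z],1)
E
python3 - <<'E'
from h import *
from rig import robot
H=[.6143,-.2738]
for a in(-12,168):
    for n,p,b in(('h',[*H,.25],a),('h',[*H,.106],a),('c',[.4234,-.1935,.22],a),('c',[.4234,-.1935,.11],a),('row',[.55,.03,.27],a),('bar',[.618,.31,.16],a+27)):
        q=robot.ik(p,Rt(b)); print(a,n,None if q is None else np.round(q,0))
a=min((-12,168),key=lambda a:abs(robot.ik([*H,.25],Rt(a))[5]))
print(a)
robot.goto([*H,.25],Rt(a)); robot.servo_line([*H,.106],speed=.1)
print(robot.read_force(),robot.read_position())
robot.move_gripper(0.0); print('w',robot.read_grip_width()*88,robot.read_force())
robot.servo_line([*H,.236],speed=.08)
print(robot.read_grip_width()*88,robot.read_force(),robot.read_position(),robot.read_t())
for n in("scene","top"):
    p,d=robot.grab_frame(n); np.savez(f"{n}1.npz",p=p,d=d,**robot.camera_info(n))
    u,v=proj(robot.camera_info(n),[*H,.17]).astype(int); print(n,u,v)
    c=p[max(v-50,0):v+50,u-40:u+40,::-1]; cv2.imwrite(f"pics/{n}1.png",cv2.resize(c,None,fx=5,fy=5,interpolation=cv2.INTER_CUBIC))
cv2.imwrite("pics/l1.png",np.hstack([cv2.imread("pics/scene1.png"),cv2.imread("pics/top1.png")]))
E
```

```text
-12 h [ -7.  20.   2.   0. -73. -95.]
-12 h [ -7.  26.  -8.   0. -56. -95.]
-12 c [  -0.    1.  -25.    0.  -64. -102.]
-12 c [  -0.    7.  -34.    0.  -48. -102.]
-12 row [  23.    7.  -11.    0.  -71. -125.]
-12 bar [  43.   25.   -2.    0.  -63. -118.]
168 h [ -7.  20.   2.   0. -73.  85.]
168 h [ -7.  26.  -8.   0. -56.  85.]
168 c [ -0.   1. -25.   0. -64.  78.]
168 c [ -0.   7. -34.   0. -48.  78.]
168 row [ 23.   7. -11.   0. -71.  55.]
168 bar [ 43.  25.  -2.   0. -63.  62.]
168
[-0.17299251 -0.40511666 -0.36551893] [ 0.61474715 -0.27391733  0.10678239]
w 20.238956236898513 [-0.23820575 -0.95907587 -0.18246921]
20.014138056561272 [ 0.09420501  0.14752543 -0.97200238] [ 0.61406657 -0.27372922  0.23535748] 6.4
scene 210 272
top 390 150
```

View pics/l1.png

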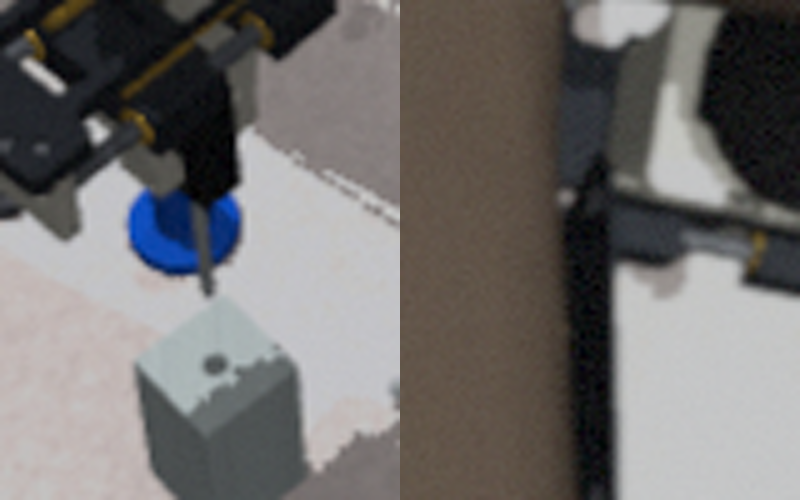

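The probe is held (20.0 mm). In the scene crop the tip is at (210,293) and the stand hole at (215,365). Next: compute the tip's horizontal offset and see how upright the rod is.

Run:
```python
from h import *
from rig import robot
S=np.load("scene1.npz"); p=robot.read_position();print(p, robot.read_tcp_rot().round(3).tolist())
print('tip',onplane(S,170+210/5,222+293/5,.1394),'rodtop',onplane(S,170+199/5,222+203/5,.2194),'hole',onplane(S,170+215/5,222+365/5,.09))
print('exp px',proj(S,[p[0],p[1],.1394]),proj(S,[p[0],p[1],.2194]))
# chamber mouth in scene0 crop: (387,347)-(265,265) /5.3
print('mouth scene',onplane(S,142+(387-265)/5.3,223+(347-265)/5.3,.075))
T=np.load("top0.npz");print('mouth top',onplane(T,317+(416-265)/5.3,219+138/5.3,.075))
```

```text
[ 0.6141457  -0.27375446  0.23552178] [[0.978, -0.208, -0.001], [-0.208, -0.978, 0.0], [-0.001, -0.0, -1.0]]
tip [ 0.61422442 -0.27295212  0.1394    ] rodtop [ 0.62289748 -0.28378754  0.2194    ] hole [ 0.61454132 -0.27563834  0.09      ]
exp px [211.75018202 280.86944472] [208.93030252 257.0830738 ]
mouth scene [ 0.42275833 -0.19504538  0.075     ]
mouth top [ 0.42234096 -0.19382066  0.075     ]
```

The tip sits within about 1 mm of the TCP axis and the rod is upright. Next: carry the probe above the chamber and look from close by.

Run:
```python
from h import *
from rig import robot
C=[.4232,-.194]
robot.servo_line([*C,.2355],speed=.12); robot.servo_line([*C,.184],speed=.08); robot.dwell(.3)
p=robot.read_position();print(p,robot.read_force(),robot.read_t())
out=[]
for n in("scene","top"):
    im,d=robot.grab_frame(n); i=robot.camera_info(n); np.savez(f"{n}2.npz",p=im,d=d,**i)
    u,v=proj(i,[*C,.085]).astype(int); print(n,u,v,proj(i,[p[0],p[1],p[2]-.0965]),proj(i,[*C,.075]))
    out.append(cv2.resize(im[v-25:v+25,u-20:u+20,::-1],None,fx=10,fy=10,interpolation=cv2.INTER_CUBIC))
cv2.imwrite("pics/l2.png",np.hstack(out))
```

```text
[ 0.42340446 -0.19399769  0.18435304] [-0.08478446  0.0631221  -0.04916682] 9.4667
scene 164 235 [164.77048761 234.82440841] [165.43601053 238.24730507]
top 346 244 [346.75864992 244.4616487 ] [345.56125394 244.64328162]
```

View pics/l2.png

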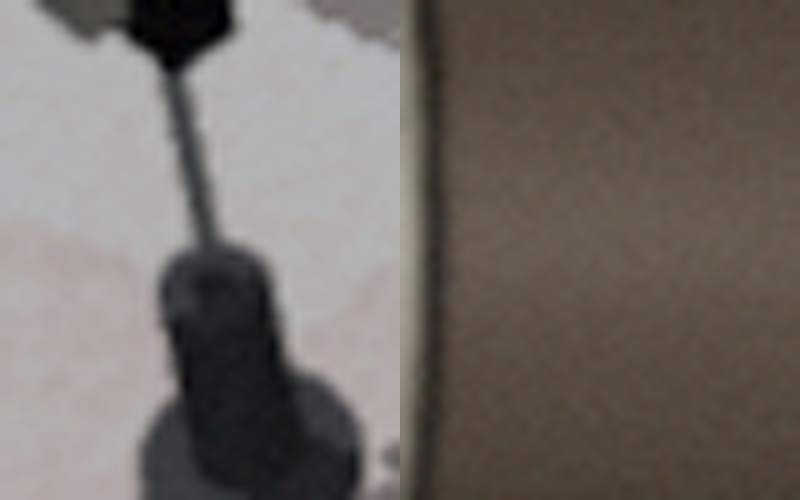

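In the crop the tip is at about (208,247) and the mouth at about (213,283), which matches the prediction (214,282). I'll insert with force checks.

Run:
```python
from h import *
from rig import robot
C=[.4232,-.194]
for z in(.172,.165,.155,.14,.125,.116,.111,.1085):
    robot.servo_line([*C,z],speed=.05); f=robot.read_force(); print(z,robot.read_position().round(4),f.round(2),robot.read_ft_torque().round(2))
    if np.linalg.norm(f)>8: print('stop');break
print(robot.read_grip_width()*88,robot.read_t())
```

```text
0.172 [ 0.4229 -0.194   0.1715] [-0.52 -0.85 -0.13] [-0.12  0.14  0.04]
0.165 [ 0.4229 -0.194   0.1646] [ 0.69 -0.78 -0.79] [-0.09  0.14  0.02]
0.155 [ 0.423  -0.194   0.1546] [ 0.17  0.26 -0.61] [-0.08  0.17  0.04]
0.14 [ 0.4231 -0.194   0.1397] [-0.1  -0.08 -1.03] [-0.06  0.13  0.03]
0.125 [ 0.4232 -0.194   0.1247] [ 0.18 -0.14 -1.53] [-0.07  0.15  0.01]
0.116 [ 0.4231 -0.194   0.1157] [ 0.18  0.09 -0.71] [-0.11  0.12  0.02]
0.111 [ 0.4231 -0.194   0.1107] [-0.67 -0.43 -0.07] [-0.09  0.14 -0.  ]
0.1085 [ 0.4232 -0.194   0.1084] [ 0.36 -0.11 -1.32] [-0.08  0.15  0.07]
19.79382477469519 12.3333
```

Run:
```python
from h import *
from rig import robot
C=[.4232,-.194]
for z in np.arange(.1077,.1045,-.0007):
    robot.servo_line([*C,z],speed=.02); robot.dwell(.1); f=np.mean([robot.read_force() for _ in range(4)],0); print(z.round(4),robot.read_position()[2].round(4),f.round(2))
    if f[2]>3: break
robot.dwell(.4)
zc=robot.read_position()[2]; print('contact',zc,robot.read_force(),robot.read_t())
robot.servo_line([*C,.22],speed=.12); 
q=[.545,-.08,.29]
robot.servo_line(q,ori=Rt(168+14),speed=.15)
p=robot.read_position();print(p,robot.read_force(),robot.read_grip_width()*88,robot.read_t())
out=[]
for n in("scene",):
    im,d=robot.grab_frame(n); i=robot.camera_info(n)
    u,v=proj(i,[*q[:2],.19]).astype(int); print(n,u,v)
    for z in(.0965,.0165): print((proj(i,[p[0],p[1],p[2]-z])-[u-40,v-40])*7)
    cv2.imwrite("pics/l3.png",cv2.resize(im[v-40:v+40,u-40:u+60,::-1],None,fx=7,fy=7,interpolation=cv2.INTER_CUBIC))
```

```text
0.1077 0.1078 [ 0.4  -0.02  0.81]
0.107 0.1075 [-1.5   0.85  5.22]
contact 0.1075281515915802 [-0.34163596  0.52812573  4.68707982] 13.4333
[ 0.54442748 -0.08032581  0.28975269] [-0.7758623  -0.54172653 -0.58609112] 20.17833990334975 15.8833
scene 232 192
[279.80653652 279.27791797]
[269.70802708  95.8067013 ]
```

View pics/l3.png

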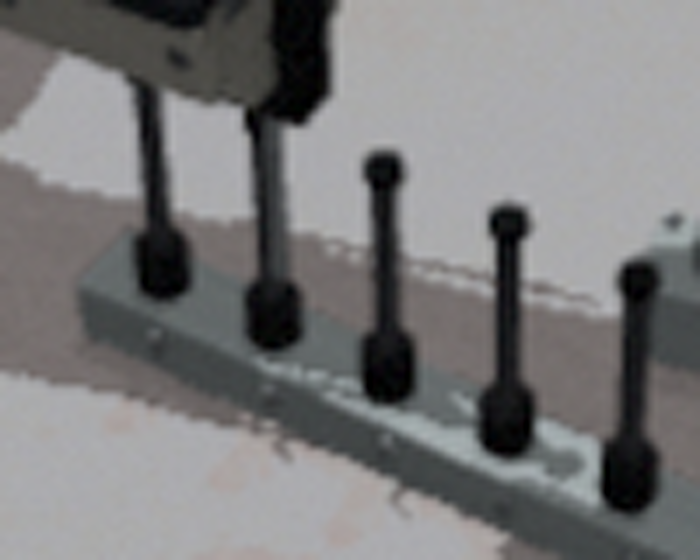

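Contact with the bore's bottom at TCP z 0.1075 gives a tip offset of 95.5 mm. The rod tip at crop (280,280) lies in front of the row where predicted, at height 0.194 and clear of the pillars. I'll cross and stop above the bar.

Run:
```python
from h import *
from rig import robot
B=[.6180,.3099]; R=Rt(195)
robot.servo_line([*B,.29],ori=R,speed=.15); robot.servo_line([*B,.170],speed=.1); robot.dwell(.3)
p=robot.read_position();print(p,robot.read_force(),robot.read_grip_width()*88,robot.read_t())
out=[]
for n in("scene","top"):
    im,d=robot.grab_frame(n); i=robot.camera_info(n); np.savez(f"{n}4.npz",p=im,d=d,**i)
    u,v=proj(i,[*B,.06]).astype(int); print(n,u,v)
    for q in([p[0],p[1],p[2]-.0955],[p[0],p[1],p[2]-.0155],[*B,.05]): print(((proj(i,q)-[u-20,v-25]+.5)*10).round())
    out.append(cv2.resize(im[v-25:v+25,u-20:u+20,::-1],None,fx=10,fy=10,interpolation=cv2.INTER_CUBIC))
# footprint of bar and block before: bearing
for n in("scene0","top0"):
    D=np.load(n+".npz");P=cloud(D,D['d']); k=(np.hypot(P[...,0]-B[0],P[...,1]-B[1])<.05)
    for lo,hi in((.037,.045),(.047,.055)):
        Q=P[k&(P[...,2]>lo)&(P[...,2]<hi)]
        if lo>.045: Q=Q[np.hypot(*(Q[:,:2]-B).T)<.022]
        print(n,lo,[np.round(a,1) for a in cv2.minAreaRect(Q[:,:2].astype(np.float32)*1000)])
cv2.imwrite("pics/l4.png",np.hstack(out))
```

```text
[0.61806961 0.30997261 0.170352  ] [ 0.5260731  -0.5163256  -1.14096744] 19.912461257095384 20.375
scene 327 149
[212. 224.]
[241.  -1.]
[203. 290.]
top 118 158
[195. 244.]
[ 95. 170.]
[223. 265.]
scene0 0.037 [array([618.5, 308.5]), array([59.2, 52.2]), np.float64(13.3)]
scene0 0.047 [array([619.1, 309.4]), array([35. , 13.3]), np.float64(25.7)]
top0 0.037 [array([618. , 310.1]), array([60.4, 44.5]), np.float64(15.3)]
top0 0.047 [array([619.3, 308.8]), array([21.5, 34.1]), np.float64(82.5)]
```

View pics/l4.png

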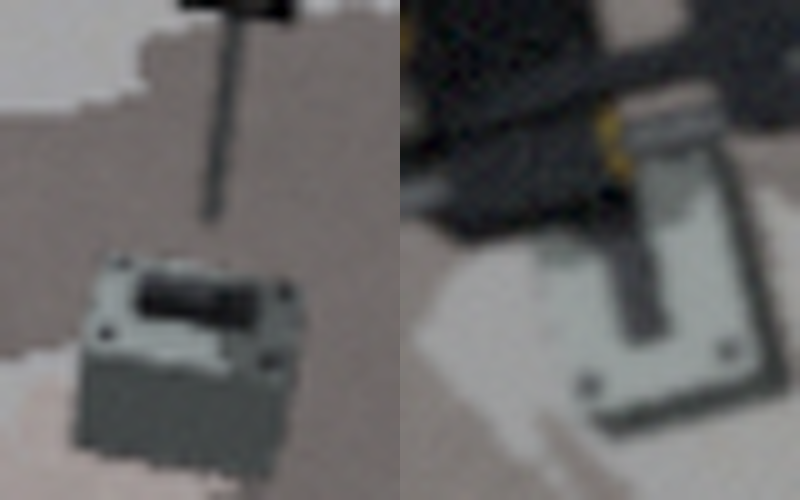

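The tip is at (210,222) in the scene crop against a predicted (212,224). The bar's four screws average (196,311) against a predicted (199,316), so it agrees within about 1 mm. I'll descend to about 6 mm above the bar.

Run:
```python
from h import *
from rig import robot
B=[.6180,.3099]
robot.servo_line([*B,.152],speed=.03); robot.dwell(.5)
p=robot.read_position();print(p,robot.read_tcp_rot().round(3).tolist(),robot.read_force(),robot.read_grip_width()*88,robot.read_qvel(),robot.read_t())
im,d=robot.grab_frame("scene"); i=robot.camera_info("scene")
u,v=proj(i,[*B,.06]).astype(int)
for q in([p[0],p[1],p[2]-.0955],[*B,.05]): print(((proj(i,q)-[u-20,v-25]+.5)*12).round())
cv2.imwrite("pics/l5.png",cv2.resize(im[v-25:v+25,u-20:u+20,::-1],None,fx=12,fy=12,interpolation=cv2.INTER_CUBIC))
```

```text
[0.61800706 0.30991313 0.1520509 ] [[0.966, 0.259, 0.0], [0.259, -0.966, 0.0], [0.0, -0.0, -1.0]] [-0.17736887 -0.05832488 -0.71942896] 20.09445008122774 [-0.02858903  0.0694038   0.03106299  0.0070822  -0.15010742 -0.05173812] 21.725
[246. 327.]
[243. 348.]
```

View pics/l5.png

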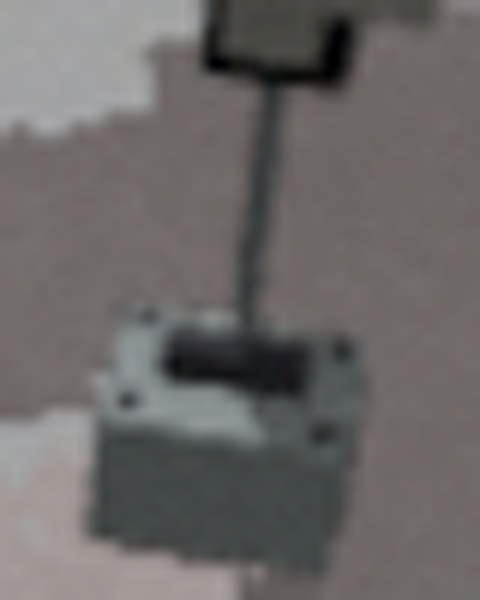

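The tip is at about (245,328), as predicted, just above the bar's middle at about (240,350). It is centred, and no contact force shows. I'll hand in the job.

```bash
python3 -c "
from rig import robot
robot.dwell(.3);print(robot.read_force(),robot.job_done(),robot.read_t())"
```

```text
the job is handed in; nothing more can be done
the job is handed in; nothing more can be done
```

The probe went into the zero chamber, over the pillars and to the bar magnet, and I handed in the job still holding it. The rig gives no verdict. The clock read 21.7 s just before, against the 67 s limit.

- **Chamber:** the rod slid in with at most about 2 N of force. It touched the bottom of the bore at about 5 N and stayed there for at least 0.4 s. That contact also set the tip's height relative to the gripper.
- **Pillars:** I carried it across with the tip at about 0.19 m, against pillar tops at 0.145 m. I took no force reading or picture during the crossing itself. Force readings before and after stayed near zero.
- **Final pose:** by calculation the tip is about 6.5 mm above the middle of the bar. The cameras agree with this to about 1 mm sideways.
    - **Upright and turn:** the tool points straight down. The handle is turned to 15°; the block measured 13–15.7° across the two cameras.
    - **Hold:** the grip measured 20 mm wide and the outside force was under 1 N, which is noise level.

Fitting a rectangle to the bar magnet's own depth points gave angles of about 26° and 82°. I rejected these because there were too few points, and used the block's outline, which both cameras agreed on. I did not check the bystanders' positions afterwards, but the path stayed well clear of them.

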